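# Show the next side of a bead dish to the inspection lamp

### The job

Slide the inspection lamp by its red grip along its rail, away from you, up to the end stop and leave it there. Then lift the terracotta dish by its wooden handle straight up, about 8 cm clear of its seat, and turn it a quarter turn anticlockwise (seen from above) over the seat so that its blue tab points squarely at the lamp, keeping the dish level all the while and the loose white bead lying in the middle. Finish still holding the dish there, in the air and still; do not set it down or let go, and leave the cup and the test tile alone.

Things in the scene. Friction and masses are not known exactly. Their poses are not given: they have to be found in the camera images.
- stand: Fixed plywood stand, 300 (x) x 325 (y) x 12 mm base on the table, turned by some yaw. Origin on the table under the middle of the round cork-topped seat (100 mm across, its top 30 mm above the table). Its x axis runs along the lamp rail, away from the robot; y to the left; z up. The base reaches from x = -150 to +150 and y = -215 to +110 mm. The rail lies at y = -165 mm, with a steel end stop at each end.
- seat (a point): Centre of the top of the cork seat, 30 mm above the table; axes as the stand's.
- lamp_carriage (a joint): Travel of the lamp carriage along the stand's +x axis, in m: 0 = near stop, 0.10 = far end stop, where the lamp stands level with the seat (stand x = 0). It starts at 0 to 0.035. It stays where it is left; sliding it takes about 3 N plus 6 N per m/s.
- lamp_grip (a point): Centre of the upright red grip on top of the grey lamp carriage: 14 mm thick along the rail (stand x), 34 mm wide (stand y), 34 mm high; centre 114 mm above the table, its lower edge on the lamp housing at 97 mm (housing 50 x 36 mm). Moves with the carriage. The lamp's round amber lens looks to the stand's +y, at the seat.
- dish_grip (a point): Centre of the wooden handle bar over the dish: 16 mm thick (dish x), 50 mm long (dish y), 26 mm high; 130 mm above the dish's underside, on the dish's axis, so 160 mm above the table at the start. It hangs on a 6 mm fixed steel bail whose posts stand at dish y = +-74.5 mm; nothing is under the bar down to the top of the bead, about 81 mm below its underside. Axes as the dish's.
- dish: Loose terracotta dish, 146 mm across, rim 24 mm high, mass about 0.26 kg. Origin at the centre of its underside; z up. Its top is a shallow cone that falls 7 degrees towards the middle, so the bead rolls off centre if the dish is tilted or jerked more than that. It starts on the seat with its blue tab (dish -x) roughly towards the stand's -x, within 0.25 rad; at the end its tab must point to the stand's -y.
- dish_mark (a point): Centre of the blue tab on the dish's rim, 16 x 18 x 10 mm, 78 mm from the dish's axis towards dish -x, 18 mm above the dish's underside.
- dish_middle (a point): Point on the dish's axis, 22 mm above its underside, where the centre of the bead lies when it is in the middle.
- bead_center (a point): Centre of the loose glossy white bead, a ball 28 mm across of about 28 g.
- bead: The same bead; its own frame turns as it rolls, so use bead_center for its place.
- cup: Green glazed cup, 65 mm across, 71 mm high, standing to the right; to be left alone. Origin at the centre of its underside.
- test_tile: Small L-shaped blue test tile, 30 x 38 x 59 mm, standing to the left; to be left alone. Origin at the centre of its underside.
Not all that is in view belongs to the job. There is more than one size of the dish; the job needs the larger.

How it is judged:
On the way, in this order (a step that is already met when the one before it is completed fails the run):
1. the lamp carriage is slid to its far end stop while the dish stands on its seat (value of joint lamp_carriage above 0.095 m and z of dish in the frame of seat below 0.006 m), for 0.2 s.
2. the dish is lifted at least 20 mm off the seat, its tab not yet turned to the lamp (z of dish in the frame of seat above 0.02 m and x of dish_mark in the frame of seat below -0.035 m and contact force between the fingers and dish above 1 N), for 0.1 s.
At the end, for the whole second after the job is handed in: Lamp within 7 mm of its far stop; the gripper holds the dish clear of the stand, 50 to 120 mm above the seat, within 25 mm of its axis, still, level within 4 degrees, blue tab pointing at the lamp (stand -y) within 9 degrees; bead within 10 mm of the dish's middle (value of joint lamp_carriage above 0.093 m and z of dish in the frame of seat between 0.05 and 0.12 m and horizontal distance between dish and seat below 0.025 m and angle between the x axis of dish and the y axis of stand, either way round below 0.16 rad and y of dish_mark in the frame of seat below -0.04 m and angle between dish's own z axis and vertical below 0.07 rad and distance between bead_center and dish_middle below 0.01 m and contact force between the fingers and dish above 1 N and contact force between dish and stand below 0.1 N and linear speed of dish below 0.02 m/s and angular speed of dish below 0.15 rad/s and linear speed of bead below 0.04 m/s); the arm keeps its last pose, push and grip.
It fails at once if the bead strays more than 30 mm from the middle of the dish (distance between bead_center and dish_middle above 0.03 m).
It fails at once if the dish is tilted more than 11 degrees (angle between dish's own z axis and vertical above 0.2 rad).
It fails at once if the cup or the test tile is moved more than 20 mm (distance of any of cup, test_tile from where it was at the start of the episode above 0.02 m).
It also fails if it takes over 56 s, if anything falls off the work surface, if the arm or the gripper's body presses on something with over 40 N, if the wrist force passes 120 N, or if a joint passes its speed limit or range.

### The arm

A 7-joint arm with a two-finger parallel gripper is mounted at the origin on a cart in front of the work surface, level with it; the furniture and walls round the work are solid. World frame = base frame: x ahead of the robot, y to its left, z up, the work surface at z = 0. Lengths are in m, angles in rad, forces in N, time in s.
With the tool pointing down it reaches from about 0.4 to 0.75 m from the base axis. Payload 19.5 kg.
Tool frame: the origin (TCP) lies at the very end of the fingers, on their centre line; the grasp point (between the pads) lies ctrl.pinch_z behind it (ctrl.pinch_z is the distance from the TCP to the grasp point, in m); z points along the fingers, x is the direction in which the jaws open and shut, and the axes are right-handed (so a half turn about z gives the same grasp; the last joint's range is limited). The gripper opens to 85 mm and grips with 20 to 120 N. Pads are 22 mm wide; open, the fingers measure 114 mm over their backs; the gripper's body (76 mm by 85 mm) begins 54 mm behind the grasp point. The pads swing forward as they close: fully open they stand 13 mm farther back than shut.
Start: joints at [-1.332, 0.707, -0.028, 1.485, 0.022, 0.951, -0.075], TCP at [0.159, 0.552, 0.202] pointing down, gripper open.
Joint ranges: [-2.71, 2.71], [-0.32, 2.16], [-1.57, 1.52], [0, 2.45], [-1.46, 4.6], [0, 2.02], [-2.83, 2.83]. Speed limits (rad/s): [1.89, 1.89, 2.57, 2.57, 3.01, 3.01, 3.01].

### API

Orientations are given as a 3x3 rotation matrix whose columns are the frame's x, y, z axes.
In Python, from plant import ctrl, imaging, job gives the robot as it stands. The module is installed in compiled form; this text tells all that it offers. Calls block until the motion is done:
- ctrl.move_pose(position, orientation): joint-space move of the TCP to a pose.
- ctrl.movel(position, rot=None, max_speed=0.15): straight line of the TCP; rot=None keeps the orientation; max_speed is the mean speed in m/s.
- ctrl.move_j(angles): joint-space move.
- ctrl.set_gripper(opening): finger opening in m; the grip force is fixed at half the most; returns when the fingers have stopped.
- ctrl.sleep(seconds).
- ctrl.ik(position, orientation): joint angles nearest the present ones, or None.
- imaging.snapshot(name): name is "scene" or "side" or "wrist"; returns a dict with "frame" (384x512x3 uint8, blue, green, red), "depth" (384x512 float32, m along the optical axis (not along the pixel's ray), 0 where there is no reading), "mtx" (3x3 intrinsics, pixels), "k1" (the pictures are not rectified: a ray, as slopes to the right and down, at radius r is drawn at 1 + k1 r^2 times it, then the intrinsics apply), "world_from_camera" (4x4, takes a point from camera to world coordinates); the wrist camera has in their place "T_tool_cam" (4x4, takes a point from camera to tool coordinates, whose origin is the TCP and whose axes are the tool frame's). Camera axes: x right, y up, looking along -z (the intrinsics and any distortion apply to the point x, -y, -z); pixel columns grow to the right and rows downward; lengths in m; the calibration is good to about 2 mm. A picture is of the moment at which its call begins: read the wrist's pose just before it.
A pose or a line that the arm cannot do raises ctrl.PlanningError and nothing moves.
- job.job_done(): hands the job in, once; it reports no verdict.
Readings, each from a call of its own:
- ctrl.get_time_s(): time.
- ctrl.get_joint_positions(): joint angles.
- ctrl.get_qd(): joint speeds.
- ctrl.get_tau(): joint torques, N m.
- ctrl.get_eef_pos(): TCP position.
- ctrl.get_ee_rot(): TCP orientation.
- ctrl.get_contact_force(): force on the tool from outside, world axes, zero at the start.
- ctrl.get_ft_torque(): the same for the moment, N m.
- ctrl.get_width(): finger opening in m.
Only numpy, scipy, OpenCV 4.12 (cv2) and the standard library are available. Lean on these libraries where they do the work, as an engineer would, in place of code of your own. Each camera call takes 0.05 s, during which the arm holds its last target.

## Working session

There is one attempt and no reset: what is moved stays moved. The work goes in short steps, each a Python script; the robot and the scene stay as the last script left them, time stands still between calls to the robot, and variables do not carry over. Pictures are saved under pics/ and viewed, and the job is handed in when it is done.

```bash
mkdir -p pics; ls
cat > h.py <<'E'
import numpy as np, cv2
from plant import ctrl, imaging, job
def save(name,fn):
    p=np.array(ctrl.get_eef_pos());R=np.array(ctrl.get_ee_rot())
    s=imaging.snapshot(name)
    if name=="wrist":
        T=np.eye(4);T[:3,:3]=R;T[:3,3]=p
        s["world_from_camera"]=T@s["T_tool_cam"]
    cv2.imwrite("pics/"+fn+".png",s["frame"])
    np.savez("pics/"+fn+".npz",**s)
    return s
def cloud(s):
    h,w=s["depth"].shape
    u,v=np.meshgrid(np.arange(w),np.arange(h))
    pts=np.stack([u,v],-1).reshape(-1,1,2).astype(np.float64)
    n=cv2.undistortPoints(pts,s["mtx"],np.array([float(s["k1"]),0,0,0]))[:,0].reshape(h,w,2)
    d=s["depth"]
    P=np.stack([n[...,0]*d,-n[...,1]*d,-d],-1)
    T=s["world_from_camera"]
    return P@T[:3,:3].T+T[:3,3]
E
python3 - <<'E'
from h import *
for n in ["scene","side","wrist"]:
    s=save(n,n+"0"); print(n,s["mtx"].tolist(),s["k1"],s["world_from_camera"].round(3).tolist())
print(ctrl.get_time_s(),ctrl.pinch_z)
a=[cv2.imread(f"pics/{n}0.png") for n in ["scene","side","wrist"]]
E
```

```text
pics
scene [[356.4783949564053, 0.0, 252.13501556864466], [0.0, 356.4783949564053, 189.60405846609507], [0.0, 0.0, 1.0]] 0.02955143726652259 [[0.617, 0.377, -0.691, -0.057], [-0.787, 0.274, -0.553, -0.566], [-0.019, 0.885, 0.466, 0.59], [0.0, 0.0, 0.0, 1.0]]
side [[420.6306696917388, 0.0, 253.32784411044935], [0.0, 420.6306696917388, 190.47902536884186], [0.0, 0.0, 1.0]] -0.007394513387110627 [[0.904, 0.262, -0.337, 0.156], [-0.427, 0.57, -0.702, -0.946], [0.008, 0.779, 0.627, 0.948], [0.0, 0.0, 0.0, 1.0]]
wrist [[292.90055710914095, 0.0, 258.11455211022064], [0.0, 292.90055710914095, 191.54779147133587], [0.0, 0.0, 1.0]] -0.049428330868235726 [[0.277, -0.927, -0.254, 0.095], [0.961, 0.267, 0.074, 0.571], [-0.001, -0.264, 0.964, 0.372], [0.0, 0.0, 0.0, 1.0]]
0.15 0.0187
```

View pics/scene0.png

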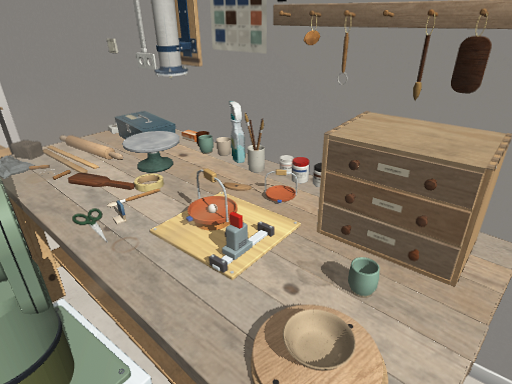

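View pics/side0.png

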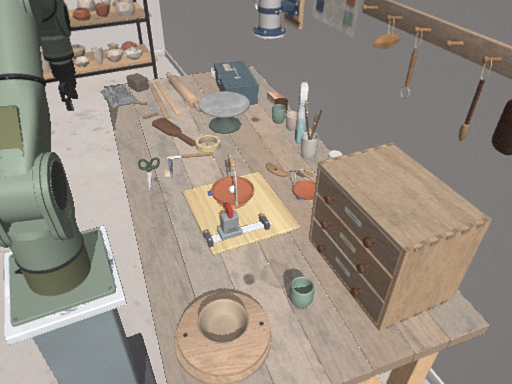

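View pics/wrist0.png

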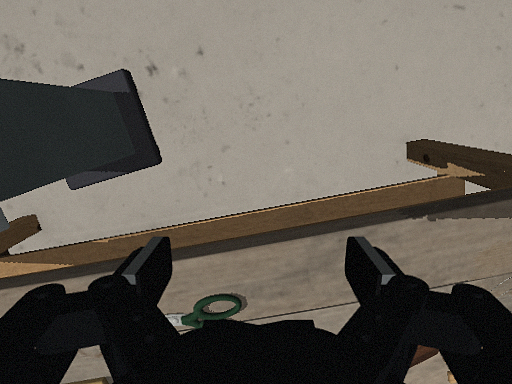

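The scene view shows two terracotta dishes. The larger one is on the plywood stand at (212,210) with the white bead, a blue tab at (187,217) and the lamp with its red grip at (236,218). The smaller one sits off the stand at (281,193). The larger one on the stand fits the description, so I'll confirm it in a crop and measure it.

Run:
```python
from h import *
for n,(x,y,w,h) in {"scene0":(145,160,165,125),"side0":(175,140,150,115)}.items():
    s=dict(np.load(f"pics/{n}.npz")); P=cloud(s)
    f=s["frame"]
    cv2.imwrite(f"pics/{n}crop.png",cv2.resize(f[y:y+h,x:x+w],None,fx=4.8,fy=4.8,interpolation=cv2.INTER_CUBIC))
    hsv=cv2.cvtColor(f,cv2.COLOR_BGR2HSV).astype(int); H,S,V=[hsv[...,i] for i in range(3)]
    ok=np.zeros(H.shape,bool); ok[y:y+h,x:x+w]=1; ok&=s["depth"]>0
    red=ok&((H<4)|(H>176))&(S>200)&(P[...,2]>.085)
    blue=ok&(H>100)&(H<130)&(S>100)
    def d(l,m):
        q=P[m]; 
        if len(q): print(n,l,len(q),np.median(q,0).round(4),q.min(0).round(3),q.max(0).round(3))
    d("red",red);d("blue",blue)
    white=ok&(S<40)&(V>170)&(P[...,2]>.045)&(P[...,2]<.09); d("white",white)
    ply=ok&(H>15)&(H<30)&(S>60)&(V>150)&(abs(P[...,2]-.012)<.006); d("ply",ply)
    q=P[ply][:,:2].astype(np.float32); r=cv2.minAreaRect(q); print(r, cv2.boxPoints(r))
    wood=ok&(P[...,2]>.14)&(P[...,2]<.185); d("high",wood)
```

```text
scene0 red 77 [ 0.4943 -0.0802  0.1289] [ 0.491 -0.087  0.102] [ 0.503 -0.053  0.134]
scene0 blue 37 [0.7852 0.0286 0.0519] [ 0.495 -0.007  0.01 ] [0.97  0.116 0.055]
scene0 white 180 [0.9496 0.0873 0.0586] [ 0.559 -0.023  0.045] [1.009 0.21  0.09 ]
scene0 ply 3748 [0.5172 0.0171 0.0134] [ 0.42  -0.125  0.006] [0.825 0.506 0.018]
((0.6266974806785583, 0.19276821613311768), (0.6337345242500305, 0.3985712230205536), 88.5926284790039) [[ 0.41968948 -0.11910886]
 [ 0.81814045 -0.12889808]
 [ 0.8337055   0.5046453 ]
 [ 0.4352545   0.5144345 ]]
scene0 high 180 [0.5716 0.0825 0.1632] [0.56  0.022 0.14 ] [0.593 0.162 0.177]
side0 blue 19 [0.5021 0.1052 0.0497] [ 0.494 -0.008  0.01 ] [0.789 0.12  0.054]
side0 white 161 [0.9388 0.1945 0.0644] [ 0.519 -0.086  0.045] [0.972 0.213 0.09 ]
side0 ply 3712 [0.5795 0.0134 0.0117] [ 0.42  -0.126  0.006] [0.894 0.499 0.018]
((0.6377474665641785, 0.1301458179950714), (0.6360710859298706, 0.4410080015659332), 62.67909622192383) [[ 0.29587075 -0.05120726]
 [ 0.6876843  -0.25361836]
 [ 0.97962415  0.31149888]
 [ 0.58781064  0.51391   ]]
side0 high 291 [ 0.7156 -0.1943  0.1626] [ 0.559 -0.281  0.14 ] [0.72  0.158 0.185]
```

View pics/scene0crop.png

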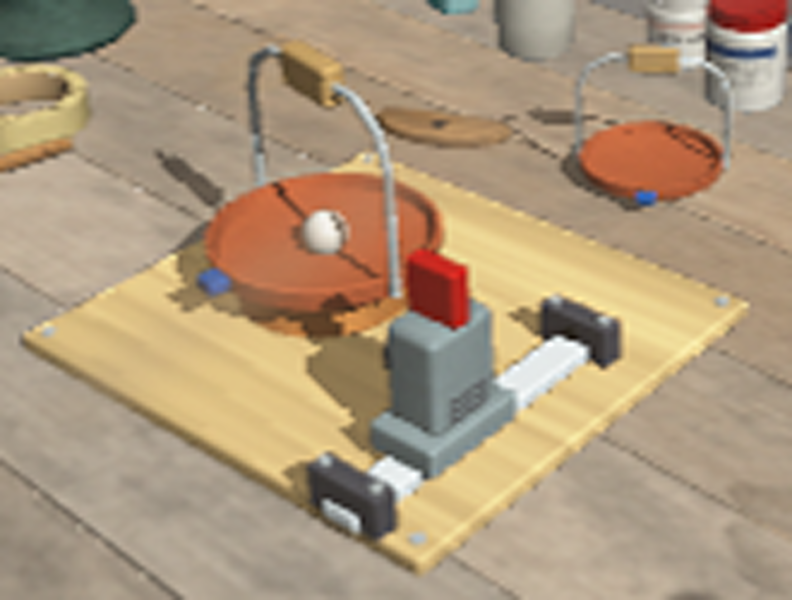

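View pics/side0crop.png

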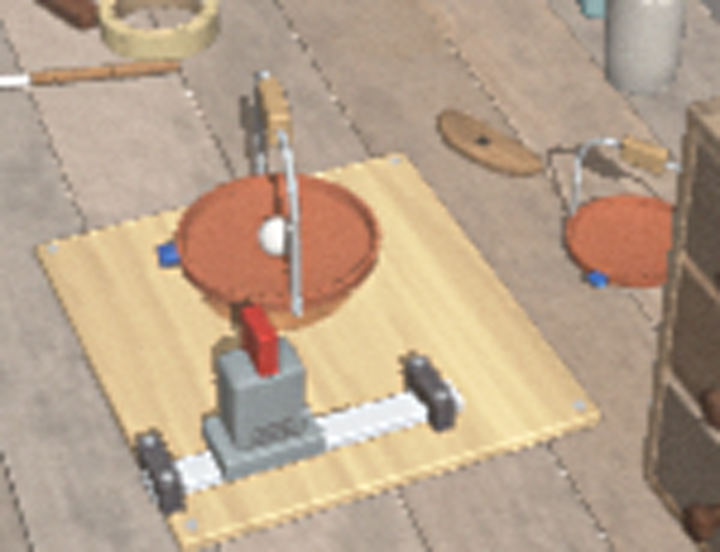

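Crops confirm it: the larger dish is on the stand with the blue tab facing the robot side, and the lamp grip is red. The small dish is off the stand. Next I'll fit the stand pose and the handle.

Run:
```python
from h import *
allq=[]
for n,(x,y,w,h) in {"scene0":(145,160,165,125),"side0":(175,140,130,115)}.items():
    s=dict(np.load(f"pics/{n}.npz")); P=cloud(s)
    f=s["frame"]
    hsv=cv2.cvtColor(f,cv2.COLOR_BGR2HSV).astype(int); H,S,V=[hsv[...,i] for i in range(3)]
    ok=np.zeros(H.shape,bool); ok[y:y+h,x:x+w]=1; ok&=s["depth"]>0
    ply=(ok&(H>15)&(H<30)&(S>75)&(abs(P[...,2]-.012)<.006)).astype(np.uint8)
    k,l,st,_=cv2.connectedComponentsWithStats(ply); i=1+np.argmax(st[1:,4])
    m=l==i; q=P[m][:,:2].astype(np.float32); print(n,len(q),P[m][:,2].mean())
    r=cv2.minAreaRect(q); print(r); print(cv2.boxPoints(r))
    allq.append(q)
    R=ok&((H<6)|(H>174))&(S>150)&(P[...,2]>.095)&(P[...,2]<.14); q=P[R]; print("red",len(q),q.min(0).round(4),q.max(0).round(4))
    t=R&(P[...,2]>.126); q=P[t]; print(" top",q.mean(0), cv2.minAreaRect(q[:,:2].astype(np.float32)))
    hb=ok&(P[...,2]>.14)&(P[...,2]<.18)&(H>10)&(H<30)&(S>70)&(P[...,1]<.12)&(P[...,0]<.65); q=P[hb]; print("handle",len(q),q.min(0).round(4),q.max(0).round(4))
    t=hb&(P[...,2]>.168); q=P[t]; print(" top",len(q),q.mean(0),cv2.minAreaRect(q[:,:2].astype(np.float32)))
    rim=ok&(P[...,2]>.049)&(P[...,2]<.06)&((H<14))&(S>110)&(P[...,0]<.68)&(V>60); q=P[rim]; print("rim",len(q),q.min(0).round(4),q.max(0).round(4))
    if len(q)>5: print(cv2.fitEllipse(q[:,:2].astype(np.float32)))
    b=ok&(H>100)&(H<130)&(S>100)&(P[...,0]<.6)&(P[...,2]>.04);print("blue",P[b].mean(0),b.sum())
```

```text
scene0 2018 0.01310548558277892
((0.5740955471992493, 0.02342875301837921), (0.29261505603790283, 0.30259963870048523), 88.80545043945312)
[[ 0.4197785  -0.11969278]
 [ 0.72231233 -0.12600116]
 [ 0.7284126   0.16655028]
 [ 0.42587876  0.17285867]]
red 154 [ 0.4898 -0.0871  0.0998] [ 0.5026 -0.0531  0.1337]
 top [ 0.49528206 -0.07055957  0.13063037] ((0.49664056301116943, -0.06954093277454376), (0.011858314275741577, 0.032127995043992996), 0.09447251260280609)
handle 122 [0.5647 0.0667 0.148 ] [0.5876 0.1162 0.1769]
 top 57 [0.57472171 0.08958155 0.17282208] ((0.5774896144866943, 0.09250666201114655), (0.0469396598637104, 0.015500134788453579), 76.41398620605469)
rim 275 [0.5052 0.0179 0.0491] [0.6489 0.1673 0.0589]
((0.5771819353103638, 0.09280034154653549), (0.1381601095199585, 0.13989073038101196), 132.38995361328125)
blue [0.49956851 0.10965339 0.05376999] 13
side0 2202 0.011763425989642792
((0.5727747082710266, 0.0418291836977005), (0.33162227272987366, 0.29914358258247375), 88.80731201171875)
[[ 0.419784   -0.12083271]
 [ 0.7188628  -0.12705934]
 [ 0.7257654   0.20449108]
 [ 0.42668664  0.21071771]]
red 57 [ 0.489  -0.0889  0.1024] [ 0.5036 -0.053   0.1343]
 top [ 0.49587067 -0.07002539  0.13027672] ((0.4953184127807617, -0.0702318400144577), (0.035558219999074936, 0.013093724846839905), 83.52635192871094)
handle 64 [0.564  0.0681 0.1522] [0.5877 0.1173 0.1751]
 top 41 [0.57565463 0.09113859 0.1719426 ] ((0.5764158368110657, 0.09417889267206192), (0.04998677968978882, 0.013688276521861553), 77.77204132080078)
rim 185 [0.5044 0.0193 0.049 ] [0.6495 0.1665 0.0586]
((0.5761448740959167, 0.09253116697072983), (0.13901011645793915, 0.14080093801021576), 138.04026794433594)
blue [0.49897047 0.10941877 0.05080058] 12
```

```bash
cat >> h.py <<'E'
def down(yaw):
    c,s=np.cos(yaw),np.sin(yaw); return np.array([[c,s,0],[s,-c,0],[0,0,-1.]])
SY=np.deg2rad(-1.2); EX=np.array([np.cos(SY),np.sin(SY),0]); EY=np.array([-np.sin(SY),np.cos(SY),0])
def st():
    print("t",round(ctrl.get_time_s(),2),"p",np.round(ctrl.get_eef_pos(),4),"F",np.round(ctrl.get_contact_force(),2),"w",round(ctrl.get_width(),4),"q",np.round(ctrl.get_joint_positions(),2))
E
python3 - <<'E'
from h import *
for nm,p,ys in [("lamp",[.496,-.07,.105],[-1.2,178.8]),("lampend",[.573,-.073,.105],[-1.2,178.8]),("dish",[.577,.093,.141],[-12.6,167.4]),("dishup",[.577,.093,.221],[-12.6,167.4]),("dishend",[.577,.093,.221],[88.8,-91.2])]:
    for y in ys:
        q=ctrl.ik(p,down(np.deg2rad(y))); print(nm,y,None if q is None else np.round(q,2))
p=ctrl.get_eef_pos();print(np.round(ctrl.get_ee_rot(),2).tolist())
ctrl.movel([p[0],p[1],.33],max_speed=.25)
st()
E
```

```text
lamp -1.2 [ 0.04  0.75  0.07  1.87 -0.1   0.52  0.15]
lamp 178.8 [ 0.46  0.83 -0.72  1.86  0.79  0.77  2.42]
lampend -1.2 [ 0.01  0.84  0.12  1.59 -0.13  0.72  0.17]
lampend 178.8 [ 0.43  0.93 -0.74  1.58  0.74  0.94  2.55]
dish -12.6 [-0.34  0.81  0.26  1.53 -0.25  0.83 -0.21]
dish 167.4 [ 0.09  0.85 -0.63  1.52  0.57  0.96  2.21]
dishup -12.6 [-0.36  0.72  0.31  1.42 -0.24  1.03 -0.22]
dishup 167.4 [ 0.07  0.75 -0.6   1.41  0.44  1.12  2.32]
dishend 88.8 [-0.12  0.7  -0.19  1.42  0.14  1.03  1.21]
dishend -91.2 [-0.54  0.8   0.72  1.43 -0.56  1.12 -1.31]
[[0.28, 0.96, -0.0], [0.96, -0.28, -0.0], [-0.0, 0.0, -1.0]]
t 0.81 p [0.1592 0.5521 0.3296] F [-0.25 -0.06 -0.83] w 0.0852 q [-1.34  0.6  -0.02  1.23  0.01  1.31 -0.07]
```

Run:
```python
from h import *
R=down(SY)
ctrl.move_pose([.496,-.07,.25],R); st()
s=save("wrist","w1")
P=cloud(s); f=s["frame"]
hsv=cv2.cvtColor(f,cv2.COLOR_BGR2HSV).astype(int); H,S,V=[hsv[...,i] for i in range(3)]
m=(s["depth"]>0)&((H<6)|(H>174))&(S>150)&(P[...,2]>.095)&(P[...,2]<.14)&(abs(P[...,0]-.5)<.05)
t=m&(P[...,2]>.128); q=P[t]; print(m.sum(),len(q),q.mean(0),cv2.minAreaRect(q[:,:2].astype(np.float32)))
```

```text
t 3.33 p [ 0.4962 -0.0692  0.25  ] F [-0.48 -0.56 -0.1 ] w 0.0854 q [-0.2   0.58  0.5   1.68 -0.33  0.96  0.4 ]
456 380 [ 0.4978036  -0.06744677  0.12958213] ((0.4977774918079376, -0.06789277493953705), (0.03264368325471878, 0.013130771927535534), 88.64434814453125)
```

View pics/w1.png

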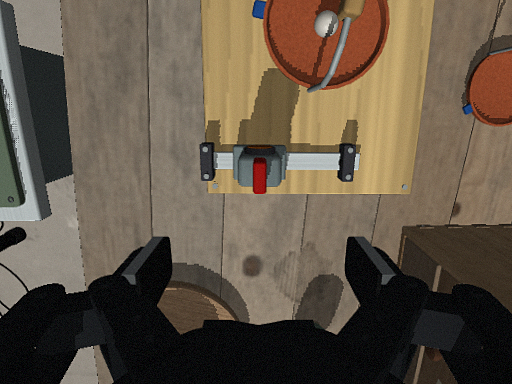

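The wrist view shows the red grip at (260,175), centred between the jaws. All views agree within 2 mm, so I'll descend, grip and slide.

Run:
```python
from h import *
R=down(SY)
g=np.array([.4968,-.069,.104])
ctrl.movel(g,R,max_speed=.12); st()
ctrl.set_gripper(0.0); st()
p=np.array(ctrl.get_eef_pos())
sx=(p-np.array([.5755,.092,0]))@EX
print("stand x",sx,"q~",.1+sx)
ctrl.movel(p+EX*(-sx-.006),R,max_speed=.06); st()
```

```text
t 4.75 p [ 0.497  -0.069   0.1045] F [ 0.35 -0.51  0.31] w 0.0855 q [-0.12  0.78  0.35  1.87 -0.47  0.57  0.52]
t 5.52 p [ 0.4968 -0.069   0.104 ] F [ 0.72  0.65 -0.23] w -0.0005 q [-0.12  0.79  0.35  1.87 -0.47  0.57  0.53]
stand x -0.07531984155902141 q~ 0.024680158440978595
t 6.83 p [ 0.5659 -0.0705  0.1041] F [-0.13 -0.26 -0.29] w 0.0 q [-0.13  0.87  0.39  1.63 -0.45  0.74  0.46]
```

The width read 0, so the jaws closed on nothing. Checking where the lamp is.

Run:
```python
from h import *
a=save("scene","s2"); b=save("side","d2"); w=save("wrist","w2")
st()
im=[cv2.resize(x[y:y+130,c:c+130],(390,390),interpolation=cv2.INTER_CUBIC) for x,c,y in [(a["frame"],170,160),(b["frame"],175,130)]]
cv2.imwrite("pics/c2.png",np.hstack(im))
```

```text
t 6.97 p [ 0.566  -0.0705  0.1041] F [-0.26  0.18 -0.25] w 0.0001 q [-0.13  0.87  0.39  1.63 -0.45  0.74  0.46]
```

View pics/c2.png

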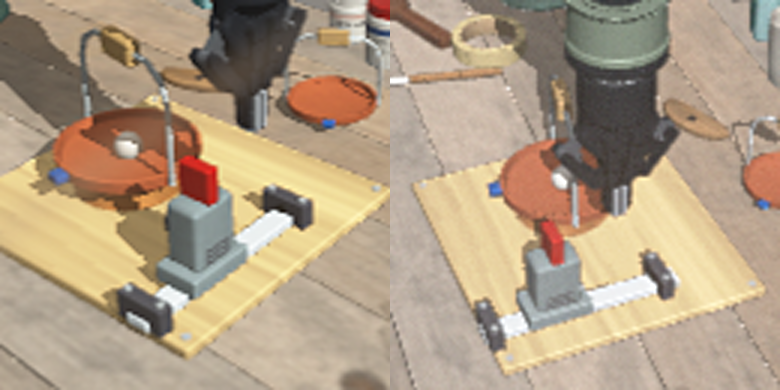

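View pics/w2.png

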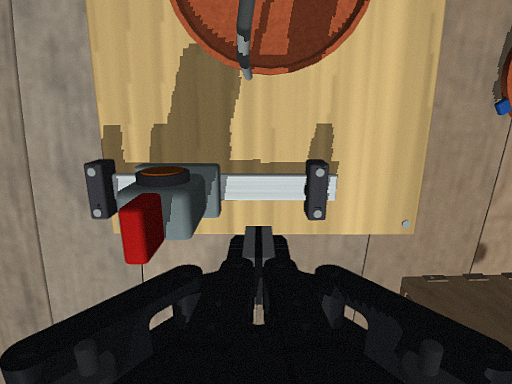

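Run:
```python
from h import *
for n,(u0,u1,v0,v1) in {"s2":(246,268,180,206),"d2":(240,262,180,206)}.items():
    s=dict(np.load(f"pics/{n}.npz")); P=cloud(s); q=P[v0:v1,u0:u1].reshape(-1,3)
    q=q[(q[:,2]>.08)&(q[:,0]<.65)]; z=q[:,2].min(); print(n,z,q[q[:,2]<z+.01].mean(0),len(q)); print(q[::25].round(3).tolist())
print(ctrl.get_ee_rot())
s=dict(np.load("pics/w2.npz")); P=cloud(s);f=s["frame"]
for uv in [(258,230),(258,250),(130,262),(160,195),(140,240)]: print(uv,P[uv[1],uv[0]])
```

```text
s2 0.13450348091511788 [ 0.5613017  -0.07691876  0.14014517] 316
[[0.524, -0.083, 0.218], [0.549, -0.078, 0.204], [0.557, -0.087, 0.201], [0.589, -0.078, 0.183], [0.533, -0.082, 0.201], [0.57, -0.083, 0.184], [0.552, -0.082, 0.185], [0.537, -0.081, 0.186], [0.553, -0.074, 0.171], [0.563, -0.076, 0.162], [0.565, -0.083, 0.157], [0.554, -0.069, 0.149], [0.562, -0.082, 0.144]]
d2 0.1358686869839062 [ 0.56521267 -0.07847467  0.14182301] 325
[[0.534, -0.077, 0.223], [0.548, -0.081, 0.218], [0.571, -0.079, 0.205], [0.593, -0.088, 0.201], [0.547, -0.089, 0.21], [0.557, -0.09, 0.203], [0.571, -0.081, 0.188], [0.577, -0.087, 0.187], [0.538, -0.082, 0.189], [0.569, -0.078, 0.172], [0.567, -0.082, 0.169], [0.578, -0.078, 0.154], [0.56, -0.076, 0.146]]
[[ 9.99778632e-01 -2.10401294e-02  1.98001563e-05]
 [-2.10401304e-02 -9.99778631e-01  4.95712690e-05]
 [ 1.87527872e-05 -4.99768934e-05 -9.99999999e-01]]
(258, 230) [ 0.5664189  -0.05964897  0.14161786]
(258, 250) [ 0.56642832 -0.05995042  0.16244425]
(130, 262) [ 0.49434696 -0.08298426  0.12902886]
(160, 195) [ 0.50433024 -0.05342485  0.09691293]
(140, 240) [ 0.50179994 -0.06975004  0.12887284]
```

Run:
```python
from h import *
outs=[]
for n in ["s2","d2","w2"]:
    s=dict(np.load(f"pics/{n}.npz"));T=np.linalg.inv(s["world_from_camera"]); f=s["frame"].copy()
    print(n)
    sc=6; uv=[]
    for z in [.104,.114,.124,.135,.15]:
        c=T[:3,:3]@np.array([.566,-.0705,z])+T[:3,3]; a,b=c[0]/-c[2],-c[1]/-c[2]; k=1+float(s["k1"])*(a*a+b*b)
        m=s["mtx"]; uv.append((m[0,0]*a*k+m[0,2],m[1,1]*b*k+m[1,2])); print(z,np.round(uv[-1],1))
    u0,v0=int(uv[2][0])-32,int(uv[2][1])-40
    cr=cv2.resize(f[v0:v0+64,u0:u0+64],None,fx=sc,fy=sc,interpolation=cv2.INTER_CUBIC)
    for i,(u,v) in enumerate(uv): cv2.circle(cr,(int((u-u0+.5)*sc),int((v-v0+.5)*sc)),3,[(0,255,0),(255,255,0),(0,255,255),(255,0,255),(255,255,255)][i],-1)
    outs.append(cr)
cv2.imwrite("pics/c3.png",np.hstack(outs[:2]))
```

```text
s2
0.104 [253.5 212.4]
0.114 [253.5 209.1]
0.124 [253.4 205.8]
0.135 [253.3 202.1]
0.15 [253.2 197. ]
d2
0.104 [250.  207.2]
0.114 [250.  204.7]
0.124 [250.  202.2]
0.135 [250.1 199.4]
0.15 [250.1 195.6]
w2
0.104 [257.7 222.6]
0.114 [257.7 228.8]
0.124 [257.7 235.7]
0.135 [257.6 244.4]
0.15 [257.6 258.3]
```

View pics/c3.png

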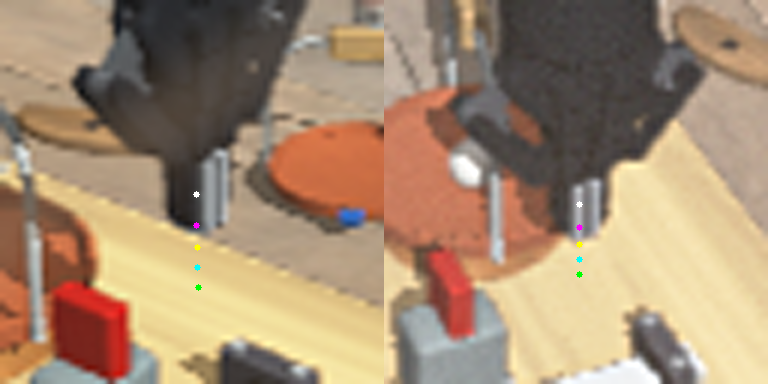

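The closed fingertips are at z ≈ 0.133 in both external views, while the reported TCP is 0.104. Horizontally they agree. So the fingers really end about 30 mm short of the reported TCP, and I closed just above the grip (top at 131 mm). The lamp and dish were not touched. I'll repeat with a 30 mm correction and watch the force.

Run:
```python
from h import *
R=down(SY)
p=np.array(ctrl.get_eef_pos())
ctrl.movel([p[0],p[1],.15],R,max_speed=.2)
ctrl.set_gripper(.085)
ctrl.movel([.497,-.069,.13],R,max_speed=.2); st()
for z in [.095,.085,.076]:
    ctrl.movel([.497,-.069,z],R,max_speed=.06); st()
    if abs(ctrl.get_contact_force()[2])>4: break
ctrl.set_gripper(0.0); st()
a=save("scene","s3"); b=save("side","d3"); w=save("wrist","w3")
im=[cv2.resize(x[y:y+100,c:c+100],(390,390),interpolation=cv2.INTER_CUBIC) for x,c,y in [(a["frame"],180,170),(b["frame"],185,140)]]
cv2.imwrite("pics/c4.png",np.hstack(im))
```

```text
t 8.65 p [ 0.4973 -0.069   0.1303] F [ 0.61 -0.36 -1.07] w 0.085 q [-0.14  0.75  0.39  1.85 -0.45  0.64  0.5 ]
t 9.38 p [ 0.4971 -0.0691  0.0951] F [ 0.8  -0.03 -0.23] w 0.0854 q [-0.11  0.8   0.34  1.88 -0.48  0.54  0.53]
t 9.7 p [ 0.4968 -0.069   0.0847] F [0.46 0.81 0.79] w 0.0849 q [-0.1   0.82  0.33  1.89 -0.49  0.52  0.54]
t 10.0 p [ 0.4968 -0.069   0.0757] F [-0.31  0.16  0.8 ] w 0.0852 q [-0.1   0.83  0.31  1.89 -0.5   0.49  0.55]
t 10.65 p [ 0.4972 -0.069   0.0762] F [ 0.27 -0.45  5.63] w 0.0127 q [-0.1   0.83  0.31  1.89 -0.5   0.5   0.55]
```

View pics/c4.png

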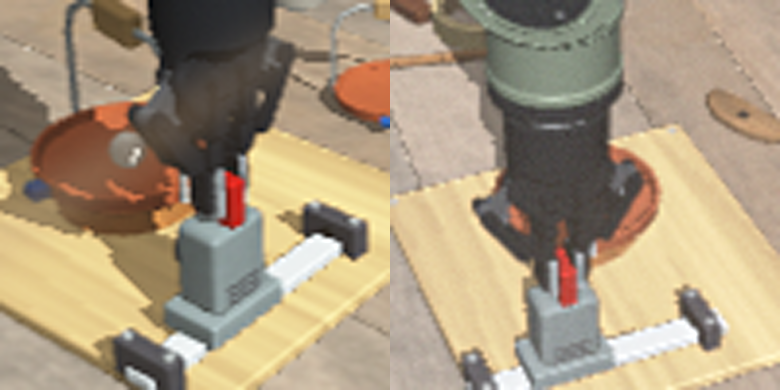

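The grip is held (width 12.7 mm). Now slide towards the far stop, stopping on a force rise.

Run:
```python
from h import *
R=down(SY)
p=np.array(ctrl.get_eef_pos()); p[2]=.0775
sx=(p-np.array([.5755,.092,0]))@EX; print(sx)
ctrl.movel(p+EX*(-sx-.006),R,max_speed=.06); st()
e=p+EX*(-sx-.006)
for k in range(8):
    e=e+EX*.002; ctrl.movel(e,R,max_speed=.03); ctrl.sleep(.1); st()
    if abs(np.dot(ctrl.get_contact_force(),EX))>10: break
s=save("side","d5"); s=save("scene","s5"); w=save("wrist","w5")
```

```text
-0.07496481904741881
t 12.1 p [ 0.5654 -0.0706  0.0764] F [  0.66  -4.35 -30.24] w 0.0129 q [-0.12  0.91  0.37  1.65 -0.47  0.68  0.48]
t 12.45 p [ 0.5673 -0.0707  0.0764] F [ -1.05  -5.62 -30.17] w 0.0132 q [-0.12  0.91  0.37  1.64 -0.47  0.69  0.47]
t 12.8 p [ 0.5693 -0.0707  0.0764] F [ -0.44  -4.47 -29.32] w 0.013 q [-0.12  0.91  0.37  1.63 -0.47  0.69  0.47]
t 13.15 p [ 0.5713 -0.0708  0.0764] F [ -1.17  -4.48 -29.57] w 0.0129 q [-0.12  0.91  0.38  1.62 -0.47  0.7   0.47]
t 13.5 p [ 0.5715 -0.0707  0.0764] F [-14.79  -2.96 -19.7 ] w 0.0127 q [-0.12  0.92  0.38  1.62 -0.47  0.7   0.47]
```

View pics/w5.png

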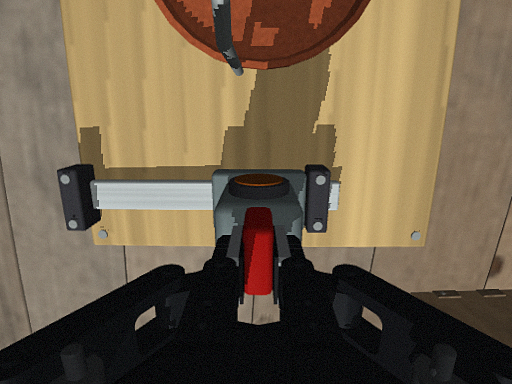

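The carriage is now against the far stop block (col 308), with 14.8 N against the stop and about 74 mm of travel from about 25 mm. I'll ease off, release, rise and look at the dish handle from above.

Run:
```python
from h import *
R=down(SY)
p=np.array(ctrl.get_eef_pos()); 
ctrl.movel([p[0],p[1],.0755],R,max_speed=.03); st()
ctrl.set_gripper(.085); st()
ctrl.movel([p[0],p[1],.25],R,max_speed=.2)
Rd=down(np.deg2rad(-12.6))
ctrl.movel([.577,.03,.27],Rd,max_speed=.15); st()
s=save("wrist","w6"); save("scene","s6"); save("side","d6")
P=cloud(s); f=s["frame"]
hsv=cv2.cvtColor(f,cv2.COLOR_BGR2HSV).astype(int); H,S,V=[hsv[...,i] for i in range(3)]
hb=(s["depth"]>0)&(P[...,2]>.166)&(P[...,2]<.18)&(H>10)&(H<30)&(S>50)&(abs(P[...,1]-.09)<.06)&(abs(P[...,0]-.577)<.05); q=P[hb]
print(len(q),q.mean(0),cv2.minAreaRect(q[:,:2].astype(np.float32)))
b=(H>100)&(H<130)&(S>100)&(P[...,0]<.6)&(P[...,0]>.45)&(P[...,2]>.03);print("blue",P[b].mean(0),b.sum())
wt=(S<40)&(V>130)&(P[...,2]>.05)&(P[...,2]<.09)&(np.hypot(P[...,0]-.577,P[...,1]-.092)<.04);print("bead",P[wt].mean(0),wt.sum())
```

```text
t 13.91 p [ 0.5716 -0.0708  0.0763] F [-5.86  0.05  6.21] w 0.0129 q [-0.12  0.91  0.37  1.63 -0.47  0.69  0.47]
t 14.6 p [ 0.5715 -0.0708  0.0755] F [ 0.84 -0.42  0.76] w 0.085 q [-0.12  0.91  0.37  1.63 -0.47  0.69  0.47]
t 16.46 p [0.5768 0.0291 0.2697] F [-0.67 -0.89  0.45] w 0.0852 q [-0.37  0.71  0.58  1.37 -0.39  1.18  0.02]
960 [0.57793616 0.09540629 0.17117918] ((0.5772968530654907, 0.09460315853357315), (0.04924694076180458, 0.015441270545125008), 77.05928802490234)
blue [0.55230366 0.04803774 0.36614159] 3470
bead [0.58580011 0.08898188 0.05956507] 31
```

View pics/w6.png

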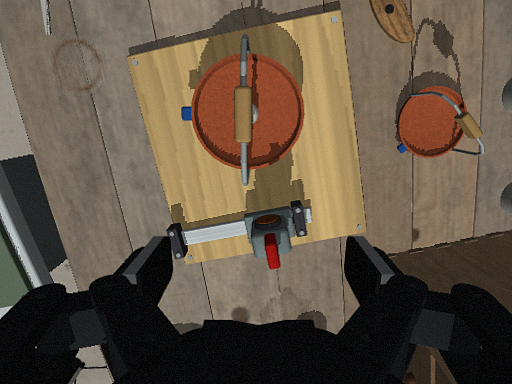

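The wrist view shows the lamp at its far stop, the handle at (243,113) and the tab at (187,113). The handle fit of (0.577, 0.094), yaw ≈ −12.8°, agrees with the other views. Grasping now.

Run:
```python
from h import *
Rd=down(np.deg2rad(-12.8))
ctrl.movel([.577,.094,.24],Rd,max_speed=.12)
for z in [.15,.13,.116]:
    ctrl.movel([.577,.094,z],Rd,max_speed=.09); st()
    if np.linalg.norm(ctrl.get_contact_force())>5: break
a=save("scene","s7"); b=save("side","d7"); w=save("wrist","w7")
im=[cv2.resize(x[y:y+100,c:c+100],(390,390),interpolation=cv2.INTER_CUBIC) for x,c,y in [(a["frame"],165,140),(b["frame"],185,110)]]
cv2.imwrite("pics/c7.png",np.hstack(im))
```

```text
t 18.5 p [0.5772 0.094  0.1505] F [-0.23 -0.78 -0.39] w 0.0848 q [-0.46  0.84  0.52  1.53 -0.49  0.9  -0.  ]
t 18.88 p [0.577  0.0939 0.1301] F [-0.85 -0.34  0.12] w 0.0851 q [-0.45  0.87  0.5   1.55 -0.51  0.86  0.01]
t 19.18 p [0.5769 0.0939 0.1161] F [-0.73 -0.31  1.07] w 0.0847 q [-0.45  0.89  0.49  1.56 -0.52  0.83  0.02]
```

View pics/c7.png

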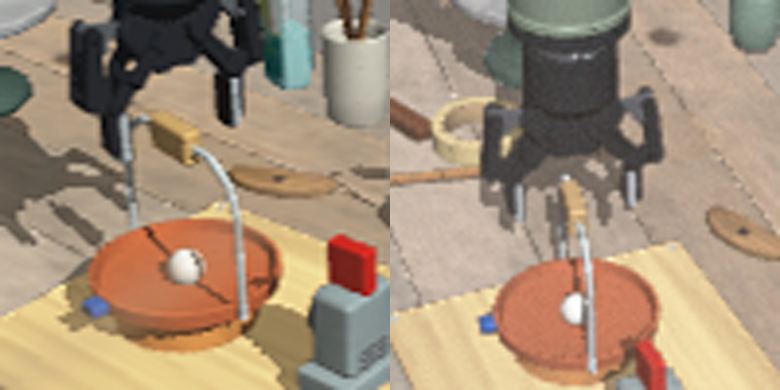

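View pics/w7.png

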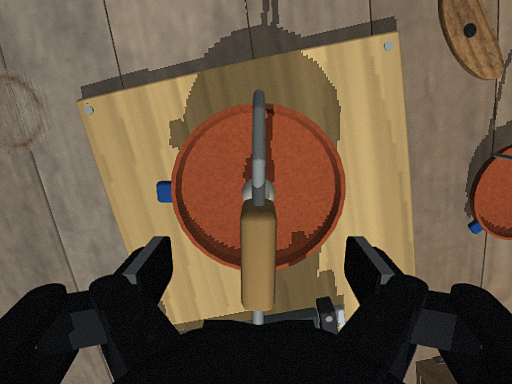

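The fingers straddle the bar, which is centred at col 258 with the bead in the middle. Closing, then a small test lift.

Run:
```python
from h import *
Rd=down(np.deg2rad(-12.8))
ctrl.movel([.577,.094,.113],Rd,max_speed=.05)
ctrl.set_gripper(0.0); ctrl.sleep(.2); st()
p=np.array(ctrl.get_eef_pos())
ctrl.movel(p+[0,0,.03],Rd,max_speed=.03); ctrl.sleep(.3); st()
a=save("scene","s8"); b=save("side","d8"); w=save("wrist","w8")
im=[cv2.resize(x[y:y+100,c:c+100],(390,390),interpolation=cv2.INTER_CUBIC) for x,c,y in [(a["frame"],165,140),(b["frame"],185,110)]]
cv2.imwrite("pics/c8.png",np.hstack(im))
```

```text
t 20.43 p [0.5772 0.094  0.1131] F [-0.7   0.17  5.51] w 0.0148 q [-0.45  0.89  0.49  1.56 -0.52  0.82  0.02]
t 21.88 p [0.5772 0.094  0.1431] F [ 0.09  0.15 -2.42] w 0.0153 q [-0.46  0.85  0.51  1.53 -0.5   0.89  0.  ]
```

View pics/c8.png

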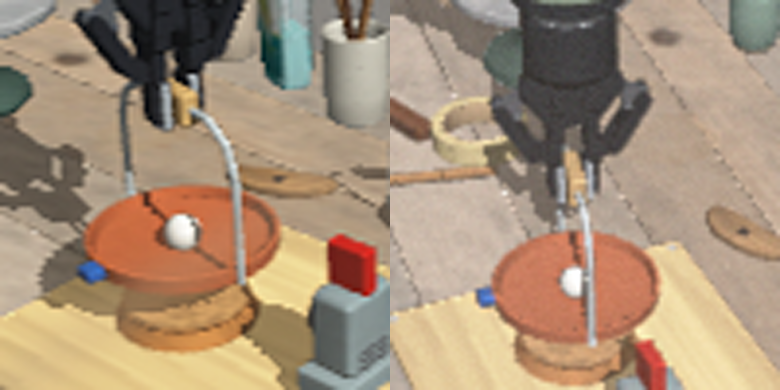

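The dish is lifted, level, with the bead central (load about 2.5 N). Lift the rest and turn in small steps.

Run:
```python
from h import *
Rd=down(np.deg2rad(-12.8))
ctrl.movel([.577,.094,.193],Rd,max_speed=.05); ctrl.sleep(.2); st()
ctrl.movel([.5765,.0935,.193],down(np.deg2rad(-6)),max_speed=.02); st()
```

```text
t 23.38 p [0.5769 0.094  0.1928] F [-0.34 -0.84 -2.58] w 0.0152 q [-0.47  0.79  0.55  1.47 -0.46  1.01 -0.03]
t 23.65 p [0.5765 0.0934 0.193 ] F [-0.06 -0.02 -2.92] w 0.0149 q [-0.46  0.79  0.52  1.47 -0.43  1.    0.06]
```

Run:
```python
from h import *
for y in list(range(2,43,8)):
    ctrl.movel([.5765,.0935,.193],down(np.deg2rad(y)),max_speed=.02); ctrl.sleep(.1)
st()
a=save("scene","s9"); b=save("side","d9")
im=[cv2.resize(x[y:y+100,c:c+100],(390,390),interpolation=cv2.INTER_CUBIC) for x,c,y in [(a["frame"],165,130),(b["frame"],185,100)]]
cv2.imwrite("pics/c9.png",np.hstack(im))
```

```text
t 26.0 p [0.5765 0.0935 0.193 ] F [-0.44 -0.17 -2.32] w 0.0151 q [-0.35  0.75  0.27  1.47 -0.22  0.95  0.71]
```

View pics/c9.png

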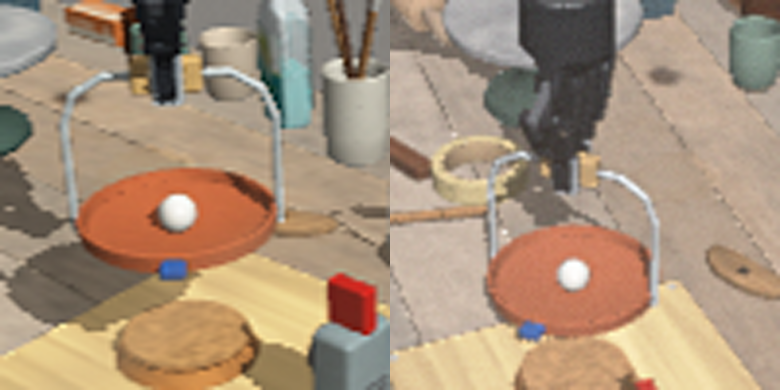

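The dish is level, the bead is central and the tab is turning towards the lamp. Continue to 88.8°.

Run:
```python
from h import *
for y in [50,58,66,74,82,88.8]:
    ctrl.movel([.5765,.0935,.193],down(np.deg2rad(y)),max_speed=.02); ctrl.sleep(.1)
ctrl.sleep(.5); st()
print(np.round(ctrl.get_qd(),3))
fr=[]
for n,cr in [("scene",(165,130)),("side",(185,100))]:
    s=save(n,n[0]+"10"); f=s["frame"]; P=cloud(s)
    fr.append(cv2.resize(f[cr[1]:cr[1]+100,cr[0]:cr[0]+100],(390,390),interpolation=cv2.INTER_CUBIC))
    hsv=cv2.cvtColor(f,cv2.COLOR_BGR2HSV).astype(int); H,S,V=[hsv[...,i] for i in range(3)]
    near=np.hypot(P[...,0]-.5765,P[...,1]-.0935)<.1
    b=near&(H>100)&(H<130)&(S>100)&(P[...,2]>.09); print(n,"blue",P[b].mean(0),b.sum())
    r=near&(H<14)&(S>110)&(P[...,2]>.1)&(P[...,2]<.15); q=P[r]; 
    hi=q[:,2]>np.percentile(q[:,2],60)
    for rad in [(.0,.055)]:
        pass
    rd=np.hypot(q[:,0]-.5765,q[:,1]-.0935); rim=q[(rd>.066)&(rd<.073)&(q[:,2]>np.median(q[rd>.066][:,2])-.004)]
    A=np.c_[rim[:,:2]-[.5765,.0935],np.ones(len(rim))]; c=np.linalg.lstsq(A,rim[:,2],rcond=None)[0]; print("rim plane",c,len(rim),"tilt deg",np.degrees(np.hypot(c[0],c[1])))
    print("ellipse",cv2.fitEllipse(rim[:,:2].astype(np.float32)))
    w=near&(S<50)&(V>120)&(P[...,2]>.105)&(P[...,2]<.145)&(np.hypot(P[...,0]-.5765,P[...,1]-.0935)<.035);q=P[w]; 
    from scipy.optimize import least_squares
    if len(q)>8: print("bead",len(q),least_squares(lambda c:np.linalg.norm(q-c,axis=1)-.014,[.5765,.0935,.12],loss="soft_l1",f_scale=.002).x)
cv2.imwrite("pics/c10.png",np.hstack(fr)); save("wrist","w10")
```

```text
t 28.93 p [0.5765 0.0935 0.193 ] F [-0.77  0.53 -2.77] w 0.0152 q [-0.23  0.73  0.02  1.46 -0.02  0.95  1.35]
[-0.    -0.002 -0.002 -0.001  0.002 -0.002  0.   ]
scene blue [0.57120949 0.06713704 0.21407689] 29
rim plane [0.00158465 0.00066621 0.13347884] 231 tilt deg 0.09849162114926598
ellipse ((0.5759294033050537, 0.0925176814198494), (0.13943973183631897, 0.139781653881073), 115.10540771484375)
bead 58 [0.57695259 0.09318292 0.13254696]
side blue [0.57195763 0.01213135 0.13092488] 18
rim plane [ 0.00547768 -0.00809425  0.13178642] 140 tilt deg 0.5599819935612947
ellipse ((0.5754432678222656, 0.09237044304609299), (0.1383499950170517, 0.14023470878601074), 165.56918334960938)
bead 44 [0.57530692 0.09264499 0.13212802]
```

View pics/c10.png

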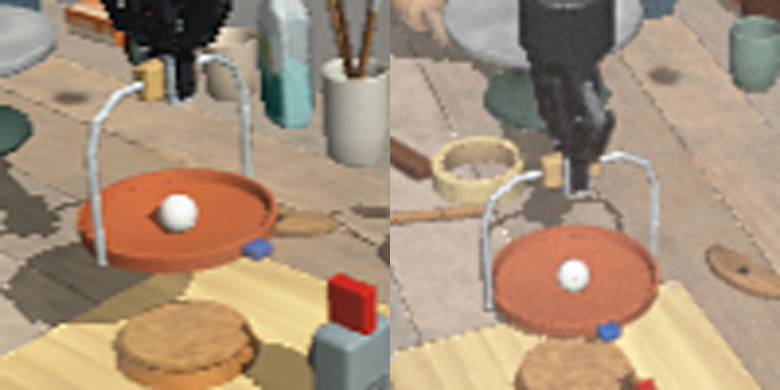

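View pics/w10.png

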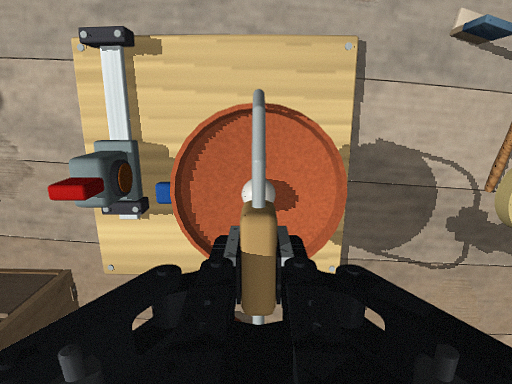

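All checks pass:
- **Rim height:** the rim is at 0.1325 m, so the dish is about 78 mm above its seat.
- **Tilt:** less than 1°.
- **Dish position:** within about 2 mm of the seat's axis.
- **Bead:** within about 2 mm of the middle.
- **Tab:** about 1.5° off stand −y.
- **Lamp:** the wrist view shows it against its far stop, at (110,185).

Handing in.

Run:
```python
from h import *
st(); job.job_done()
```

```text
t 29.07 p [0.5765 0.0935 0.193 ] F [ 0.53 -0.09 -2.11] w 0.0153 q [-0.23  0.73  0.02  1.46 -0.02  0.95  1.35]
the job is handed in; nothing more can be done
```

The job is handed in at 29 s. The lamp is at its far stop, and the gripper is holding the larger dish in the air over its seat with the blue tab at the lamp. `job_done()` gives no verdict, so these are my own last checks:

- **Lamp:** I slid it about 74 mm by the red grip until the force against the stop reached 15 N. The last wrist picture shows it still there.
- **Dish:** It is about 78 mm above the seat and within about 2 mm of its axis. Tilt is 0.1° (scene camera) and 0.6° (side camera), and the arm was at rest.
- **Tab:** It points about 1.5° off square to the lamp.
- **Bead:** It lies within about 2 mm of the middle.
- **Cup and test tile:** The arm went nowhere near them, but I did not re-measure their positions.

**What disagreed:**
- **Finger length:** My first grab at the lamp closed on air just above the grip, without touching anything. The two outside cameras showed the fingertips ending about 30 mm short of the reported TCP. I corrected for that, and both later grasps held.
- **Tab measurement:** My automatic tab check in the last scene picture picked up other blue pixels, so I discarded it. The tab angle comes from the side camera, and the pictures agree with it by eye.
- **Slide force:** The arm pulled upward on the lamp grip with about 30 N during the slide, because I had raised the hand slightly while holding it.

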